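Seal the teal instrument tub

ROBOT

A 6-joint arm with a two-finger parallel gripper is mounted at the origin on the work surface. World frame = base frame: x ahead of the robot, y to its left, z up, the work surface at z = 0. Lengths are in m, angles in rad, forces in N, time in s.
With the tool pointing down it reaches from about 0.35 to 0.875 m from the base axis. Payload 15.5 kg.
Tool frame: the origin (TCP) lies at the very end of the fingers, on their centre line; the grasp point (between the pads) lies 19 mm behind it (robot.grasp_offset is the distance from the TCP to the grasp point, in m); z points along the fingers, y is the line along which they close (so a half turn about z gives the same grasp; the last joint's range is limited). The gripper opens to 85 mm and grips with 20 to 120 N. Pads are 22 mm wide; open, the fingers measure 114 mm over their backs; the gripper's body (76 mm by 85 mm) begins 54 mm behind the grasp point. The pads swing forward as they close: fully open they stand 13 mm farther back than shut.
Start: joints at [1.103, 0.494, 1.345, -0, 1.302, -0.096], TCP at [0.228, 0.582, 0.231] pointing down, gripper open.
Joint ranges: [-2.91, 2.91], [-0.82, 2.16], [0.22, 2.67], [-1.22, 4.37], [0.12, 2.79], [-3.08, 3.08]. Speed limits (rad/s): [1.89, 1.89, 2.57, 3.01, 3.01, 3.01].

INTERFACE

Orientations are given as a unit quaternion [x, y, z, w].
In Python, from bench import sensors, capture, get_calibration, robot gives the robot as it stands. The module is installed in compiled form; this text tells all that it offers.
- The arm moves only by the tool servo_tool, never from a script. Its argument "increments" is a list of rows, each an object with "linear": the shift along the tool's x, y, z in cm, a list of three; "delta_rot": the turn, a rotation vector about the tool's x, y, z in rad, a list of three; "claw": the closure, from 0 (fully open) to 1 (shut). A call has 1 to 5 rows; each row is the pose to reach, as a shift and turn from the pose commanded when the call began, along the tool's axes at that moment; what a row does not reach only later rows make up. A row lasts 1/12 s, in which the tool goes at most 41.7 mm and 7.16 degrees, less where a joint would pass 70% of its speed; a pose out of reach is approached as far as the arm can. A call with a gripper value outside its range is refused whole. The fingers move at their own pace and stop on an object; "newtons" is the grip in N (left out, the last holds). Time passes only in rows, so rows that repeat a pose let the fingers close. It gives the time, the measured TCP pose, the force, the opening and the grip force at its end, in the units of the state.
- sensors.sense(): the state, without advancing time (a new reading comes with each control period).
- capture(name): name is "side" or "top" or "wrist"; returns the picture (420x560x3 uint8, red, green, blue); there is no depth.
- get_calibration(name): a dict with "K" (3x3 intrinsics, pixels), "position" and "orientation" of the camera in the world; the wrist camera has in their place "tool_from_camera" (4x4, takes a point from camera to tool coordinates, whose origin is the TCP and whose axes are the flange's). Camera axes: x right, y up, looking along -z (the intrinsics and any distortion apply to the point x, -y, -z); pixel columns grow to the right and rows downward; lengths in m; the calibration is good to about 2 mm. A picture is of the moment at which its call begins: read the wrist's pose just before it. get_calibration takes no time and is no camera call.
- robot.finish_job(): hands the job in; it is judged then, once.
The state is a dict: "time_s": time; "joint_positions": joint angles; "qvel": joint speeds; "joint_efforts": joint torques, N m; "tool_pos": TCP position; "tcp_rot": TCP orientation; "ft_force": force on the tool from outside, world axes, zero at the start; "wrist_torque": the same for the moment, N m; "finger_gap": finger opening in m; "grip_force": force on a finger pad.
Only numpy, scipy, OpenCV 4.12 (cv2) and the standard library are available. Lean on these libraries where they do the work, as an engineer would, in place of code of your own. Each camera call takes 0.05 s, during which the arm holds its last target. There are 200 camera calls.

TASK

The teal lid of one steel instrument tub is sitting loose on its gasket. Press it home by pushing down on its three white marks one at a time, until the lid is fully seated all round; leave the pink-lidded tub beside it unsealed, just as it is.

Things in the scene. Friction and masses are not known exactly. Their poses are not given: they have to be found in the camera images.
- mark_a0 (a point): One of three round white press marks (20 mm across, raised 2 mm) on the teal lid, 64 mm from its centre, 120 degrees apart; the point is the centre of its top, z up. The lid is a stiff round plate, 154 mm across, 6 mm thick, black middle knob 18 mm across, 10 mm high. It stands on a round steel tub, 144 mm across, fixed to the counter, rim 80 mm up.
- mark_a1 (a point): Next mark, 120 degrees anticlockwise from mark_a0 seen from above; point at the centre of its top. Under every mark a stiff gasket section holds the lid up: the mark's top is 100 to 102 mm above the counter at first, 93 mm when home, where it stops hard. A section yields at about 7 N, slides down and stays where it is pushed.
- mark_a2 (a point): Third mark, 240 degrees anticlockwise from mark_a0; point at the centre of its top. Pushing straight down on one mark sinks that mark alone (the lid tips about the other two). Best pushed on the mark itself, with the fingers shut; outside the marks the lid may tip up.
- lid_b: The pink lid of the second, otherwise identical tub, also standing 9 mm proud on its gasket; not to be pressed or shifted. Origin at the centre of the underside of its 6 mm plate, 94 mm above the counter or up to 1.5 mm lower; z up.
Mind the look-alikes: they are no part of the job. Leave any orange or purple look-alike of the part that bears mark_a0 alone.

How it is judged:
On the way, in this order (a step that is already met when the one before it is completed fails the run):
1. one mark of the teal lid is pressed home while the other two still stand up (((height (world z) of mark_a0 below 0.0958 m and height (world z) of each of mark_a1, mark_a2 above 0.0975 m) or (height (world z) of mark_a1 below 0.0958 m and height (world z) of each of mark_a0, mark_a2 above 0.0975 m) or (height (world z) of mark_a2 below 0.0958 m and height (world z) of each of mark_a0, mark_a1 above 0.0975 m))), for 0.1 s.
2. two marks are home while the third still stands up (((height (world z) of mark_a0 above 0.0975 m and height (world z) of each of mark_a1, mark_a2 below 0.0958 m) or (height (world z) of mark_a1 above 0.0975 m and height (world z) of each of mark_a0, mark_a2 below 0.0958 m) or (height (world z) of mark_a2 above 0.0975 m and height (world z) of each of mark_a0, mark_a1 below 0.0958 m))), for 0.1 s.
At the end, for the whole second after the job is handed in: All three marks of the teal lid are home (tops below 95.8 mm above the counter; fully seated is 93 mm), the lid is still on its tub (each mark within 20 mm of its start), and the pink lid is within 2.5 mm of where it was (height (world z) of each of mark_a0, mark_a1, mark_a2 below 0.0958 m and distance of each of mark_a0, mark_a1, mark_a2 from where it was at the start of the episode below 0.02 m and distance of lid_b from where it was at the start of the episode below 0.0025 m); the robot touches nothing.
It fails at once if the pink lid is shifted or pressed down by more than 2.5 mm at its centre (distance of lid_b from where it was at the start of the episode above 0.0025 m).
It also fails if it takes over 32 s, if anything falls off the work surface, if the arm or the gripper's body presses on something with over 40 N, if the wrist force passes 120 N, or if a joint passes its speed limit or range.

## Working session

There is one attempt and no reset: what is moved stays moved. The work goes in short steps, Python scripts to look and compute and a tool call to move; the robot and the scene stay as the last step left them, time stands still between calls to the robot, and variables do not carry over. Pictures are saved under pics/ and viewed, at most 10 in all, crops included, and the job is handed in when it is done.

Besides the shell and the picture viewer there is one more tool, called as name(argument=value, ...) on one line, values as JSON. servo_tool: Moves the arm, as the interface text tells. Its arguments: {"type":"object","properties":{"increments":{"type":"array","items":{"type":"object","properties":{"linear":{"type":"array","items":{"type":"number"}},"delta_rot":{"type":"array","items":{"type":"number"}},"claw":{"type":"number"}}}},"newtons":{"type":"number"}},"required":["increments"]}

```bash
mkdir -p pics; cat > h.py <<'E'
import numpy as np, cv2
from scipy.spatial.transform import Rotation as R
from bench import sensors, capture, get_calibration, robot
def cam(name,s=None):
    c=get_calibration(name); K=np.array(c["K"])
    if name=="wrist":
        T=np.array(c["tool_from_camera"]); s=s or sensors.sense()
        Rt=R.from_quat(s["tcp_rot"]).as_matrix()
        return K,Rt@T[:3,:3],Rt@T[:3,3]+np.array(s["tool_pos"]),c
    return K,R.from_quat(c["orientation"]).as_matrix(),np.array(c["position"]),c
def onplane(cm,uv,z):
    K,Rm,p,c=cm
    d=np.linalg.inv(K)@[uv[0],uv[1],1]; d=Rm@(d*[1,-1,-1])
    return p+d*(z-p[2])/d[2]
E
python3 - <<'E'
from h import *
s=sensors.sense(); print(s)
for n in ("top","side"):
    cv2.imwrite(f"pics/{n}0.png",capture(n)[:,:,::-1]); print(get_calibration(n))
E
```

```text
{'time_s': 0.0, 'joint_positions': array([ 1.10246609e+00,  4.94156135e-01,  1.34611760e+00, -1.78952785e-05,
        1.30250548e+00, -9.54899937e-02]), 'qvel': array([ 1.57577314e-03, -2.26589145e-03, -9.47214143e-04, -1.33447640e-03,
       -7.41326033e-04,  9.17531197e-05]), 'joint_efforts': array([ 1.74615965e-03, -8.82179689e+01, -3.83876252e+01,  1.39731605e-04,
        1.01071049e-02,  3.88189176e-05]), 'tool_pos': array([0.22749977, 0.5817442 , 0.23072166]), 'tcp_rot': array([ 1.85339868e-01,  9.82674301e-01, -5.72261985e-04, -1.56759897e-04]), 'ft_force': array([-0.16196006, -0.35966401, -0.0358039 ]), 'wrist_torque': array([ 0.0019706 , -0.03612568, -0.02702864]), 'grip_force': 0.0, 'finger_gap': 0.08560543625003808}
{'K': array([[515.89935457,   0.        , 280.10580574],
       [  0.        , 515.89935457, 211.01733334],
       [  0.        ,   0.        ,   1.        ]]), 'position': array([ 0.33968417, -0.08970453,  1.35782867]), 'orientation': array([-0.04484514,  0.04399232,  0.70976436, -0.70163249])}
{'K': array([[466.40679003,   0.        , 283.04776046],
       [  0.        , 466.40679003, 208.2152524 ],
       [  0.        ,   0.        ,   1.        ]]), 'position': array([ 0.42150283, -0.80973147,  0.90927097]), 'orientation': array([ 0.35488266, -0.0187518 , -0.05647645,  0.93301505])}
```

View pics/top0.png

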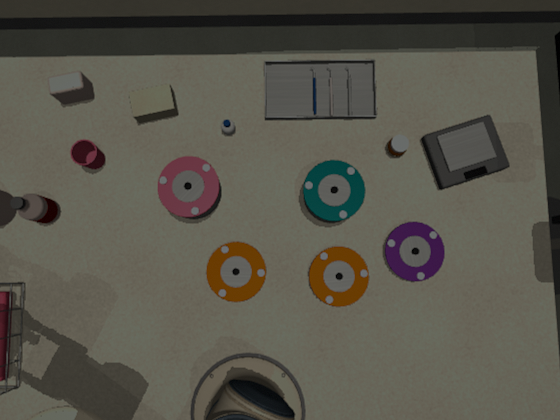

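View pics/side0.png

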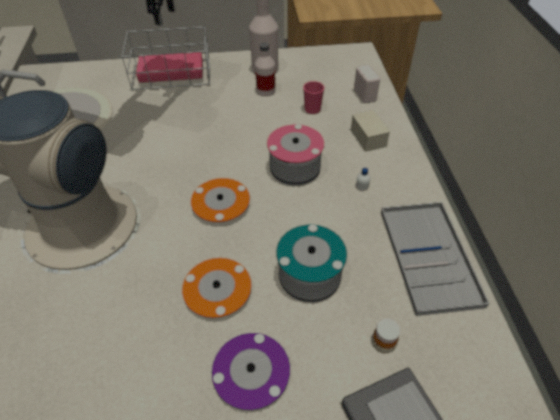

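The top view shows the teal lid centred near (334,190), with marks near (309,185), (351,171) and (343,214). The pink lid is near (188,187), and the flat orange and purple look-alikes are nearer the robot. In the side view the teal lid is at (312,252).

```bash
cat > marks.py <<'E'
from h import *
def teal_marks(img, zc=0.1005):
    hsv=cv2.cvtColor(img,cv2.COLOR_RGB2HSV)
    m=cv2.inRange(hsv,(80,110,40),(100,255,255))
    cs,_=cv2.findContours(m,cv2.RETR_EXTERNAL,cv2.CHAIN_APPROX_NONE)
    c=max(cs,key=cv2.contourArea); hull=cv2.convexHull(c)
    disc=np.zeros_like(m); cv2.drawContours(disc,[hull],-1,255,-1)
    w=cv2.bitwise_and(disc,cv2.bitwise_not(m))
    w=cv2.morphologyEx(w,cv2.MORPH_OPEN,np.ones((3,3),np.uint8))
    n,_,st,ce=cv2.connectedComponentsWithStats(w)
    return cv2.fitEllipse(hull),[(int(st[i][4]),ce[i]) for i in range(1,n) if st[i][4]>20]
E
python3 - <<'E'
from marks import *
for n in("top","side"):
    img=cv2.imread(f"pics/{n}0.png")[:,:,::-1].copy(); cm=cam(n)
    e,ms=teal_marks(img); print(n,e,onplane(cm,e[0],0.098).round(4))
    for a,p in ms: print(a,p.round(1),onplane(cm,p,0.101).round(4))
cm=cam("top"); print("pink",onplane(cm,(188,187),.098).round(3))
s=sensors.sense(); print(R.from_quat(s["tcp_rot"]).as_matrix().round(3)); print(get_calibration("wrist"))
E
```

```text
top ((333.50799560546875, 190.26724243164062), (60.47380447387695, 61.33084487915039), 108.16793060302734) [ 0.5491 -0.2218  0.098 ]
57 [350.4 170.4] [ 0.598  -0.2646  0.101 ]
842 [333.7 189.7] [ 0.5499 -0.2221  0.101 ]
57 [308.4 184.7] [ 0.5634 -0.1599  0.101 ]
59 [342.5 213.9] [ 0.4895 -0.2421  0.101 ]
side ((311.2087707519531, 253.3697967529297), (56.58795928955078, 69.32841491699219), 95.74396514892578) [ 0.5475 -0.2292  0.098 ]
57 [312.6 228.4] [ 0.5609 -0.1638  0.101 ]
973 [311.1 251. ] [ 0.5477 -0.225   0.101 ]
92 [284.1 260.8] [ 0.4873 -0.2433  0.101 ]
91 [337.  264.3] [ 0.5962 -0.2658  0.101 ]
pink [0.562 0.138 0.098]
[[-0.931  0.364 -0.   ]
 [ 0.364  0.931 -0.001]
 [ 0.    -0.001 -1.   ]]
{'K': array([[306.91050601,   0.        , 283.71476541],
       [  0.        , 306.91050601, 211.89324045],
       [  0.        ,   0.        ,   1.        ]]), 'tool_from_camera': array([[ 5.10366715e-05,  9.48231309e-01,  3.17580513e-01,
         8.08015411e-02],
       [ 9.99999850e-01,  1.24828881e-04, -5.33418489e-04,
        -2.87975927e-04],
       [-5.45447332e-04,  3.17580493e-01, -9.48231160e-01,
        -1.42773348e-01],
       [ 0.00000000e+00,  0.00000000e+00,  0.00000000e+00,
         1.00000000e+00]])}
```

servo_tool(increments=[{"linear": [-2.0, -2.0, 0], "claw": 1}, {"linear": [-4.9, -4.8, 0], "claw": 1}, {"linear": [-7.8, -7.6, 0], "claw": 1}, {"linear": [-10.7, -10.4, 0], "claw": 1}, {"linear": [-13.6, -13.2, 0], "claw": 1}], newtons=20)

```text
schema error: expected keys linear, delta_rot, claw
```

servo_tool(increments=[{"linear": [-2.9, -2.8, 0], "claw": 1}, {"linear": [-5.8, -5.6, 0], "claw": 1}, {"linear": [-8.7, -8.5, 0], "claw": 1}, {"linear": [-11.6, -11.3, 0], "claw": 1}, {"linear": [-14.4, -14.1, 0], "claw": 1}])

```text
schema error: expected keys linear, delta_rot, claw
```

servo_tool(increments=[{"linear": [-2.9, -2.8, 0], "claw": 1}, {"linear": [-5.8, -5.6, 0], "claw": 1}, {"linear": [-8.7, -8.5, 0], "claw": 1}, {"linear": [-11.6, -11.3, 0], "claw": 1}, {"linear": [-14.4, -14.1, 0], "claw": 1}])

```text
schema error: expected keys linear, delta_rot, claw
```

servo_tool(increments=[{"linear": [-2.0, -2.0, 0], "delta_rot": [0, 0, 0], "claw": 1}, {"linear": [-4.9, -4.8, 0], "delta_rot": [0, 0, 0], "claw": 1}, {"linear": [-7.8, -7.6, 0], "delta_rot": [0, 0, 0], "claw": 1}, {"linear": [-10.7, -10.4, 0], "delta_rot": [0, 0, 0], "claw": 1}, {"linear": [-13.6, -13.2, 0], "delta_rot": [0, 0, 0], "claw": 1}], newtons=20)

```text
time_s: 0.52
tool_pos: [0.3063, 0.4078, 0.231]
tcp_rot: [0.185, 0.983, -0.0, -0.0]
ft_force: [1.1, 0.1, 0.1]
finger_gap: 0.0255
grip_force: 0.0
```

servo_tool(increments=[{"linear": [-2.9, -2.8, 0], "delta_rot": [0, 0, 0], "claw": 1}, {"linear": [-5.8, -5.6, 0], "delta_rot": [0, 0, 0], "claw": 1}, {"linear": [-8.7, -8.5, 0], "delta_rot": [0, 0, 0], "claw": 1}, {"linear": [-11.6, -11.3, 0], "delta_rot": [0, 0, 0], "claw": 1}, {"linear": [-14.4, -14.1, 0], "delta_rot": [0, 0, 0], "claw": 1}])

```text
time_s: 0.93
tool_pos: [0.3892, 0.224, 0.2313]
tcp_rot: [0.185, 0.983, -0.0, -0.0]
ft_force: [1.2, 0.6, -0.7]
finger_gap: -0.0002
grip_force: 0.0
```

servo_tool(increments=[{"linear": [-2.9, -2.8, 0], "delta_rot": [0, 0, 0], "claw": 1}, {"linear": [-5.8, -5.6, 0], "delta_rot": [0, 0, 0], "claw": 1}, {"linear": [-8.7, -8.5, 0], "delta_rot": [0, 0, 0], "claw": 1}, {"linear": [-11.6, -11.3, 0], "delta_rot": [0, 0, 0], "claw": 1}, {"linear": [-14.4, -14.1, 0], "delta_rot": [0, 0, 0], "claw": 1}])

```text
time_s: 1.35
tool_pos: [0.4721, 0.04, 0.2313]
tcp_rot: [0.185, 0.983, 0.0, -0.0]
ft_force: [1.3, 0.6, 1.5]
finger_gap: 0.0001
grip_force: 0.0
```

servo_tool(increments=[{"linear": [-2.9, -2.9, 0.6], "delta_rot": [0, 0, 0], "claw": 1}, {"linear": [-5.7, -5.6, 1.2], "delta_rot": [0, 0, 0], "claw": 1}, {"linear": [-8.5, -8.3, 1.8], "delta_rot": [0, 0, 0], "claw": 1}, {"linear": [-11.0, -10.9, 2.4], "delta_rot": [0, 0, 0], "claw": 1}, {"linear": [-13.2, -13.0, 3.0], "delta_rot": [0, 0, 0], "claw": 1}])

```text
time_s: 1.77
tool_pos: [0.5478, -0.1297, 0.2007]
tcp_rot: [0.186, 0.983, -0.0, -0.0]
ft_force: [0.0, 1.1, -0.3]
finger_gap: 0.0002
grip_force: 0.0
```

servo_tool(increments=[{"linear": [-1.6, -1.6, 0], "delta_rot": [0, 0, 0], "claw": 1}, {"linear": [-2.6, -2.6, 0], "delta_rot": [0, 0, 0], "claw": 1}, {"linear": [-2.6, -2.6, 0], "delta_rot": [0, 0, 0], "claw": 1}, {"linear": [-2.6, -2.6, 0], "delta_rot": [0, 0, 0], "claw": 1}])

```text
time_s: 2.1
tool_pos: [0.5618, -0.1605, 0.2011]
tcp_rot: [0.186, 0.983, 0.0, -0.0]
ft_force: [0.8, -0.2, 0.3]
finger_gap: 0.0004
grip_force: 0.0
```

```bash
python3 - <<'E'
from marks import *
s=sensors.sense(); print(s["tool_pos"],s["ft_force"],s["tcp_rot"])
img=capture("wrist"); cv2.imwrite("pics/w1.png",img[:,:,::-1]); cm=cam("wrist",s)
e,ms=teal_marks(img); print(e)
for a,p in ms: print(a,p.round(1),onplane(cm,p,0.101).round(4))
E
```

```text
[ 0.56177574 -0.16052677  0.2010601 ] [ 0.84159679 -0.16389928  0.27904362] [ 1.85695520e-01  9.82607263e-01  1.76173363e-04 -3.30027133e-04]
((209.94679260253906, 215.0413360595703), (165.302734375, 181.74903869628906), 114.82694244384766)
57 [214.6 136.1] [ 0.4853 -0.1879  0.101 ]
37 [224.7 137.2] [ 0.489 -0.181  0.101]
540 [153.6 165.8] [ 0.4885 -0.2429  0.101 ]
6757 [210.2 221.5] [ 0.5474 -0.2217  0.101 ]
669 [286.3 215. ] [ 0.5655 -0.1598  0.101 ]
408 [268.1 270.8] [ 0.6086 -0.194   0.101 ]
379 [190.8 285.8] [ 0.5972 -0.265   0.101 ]
```

View pics/w1.png

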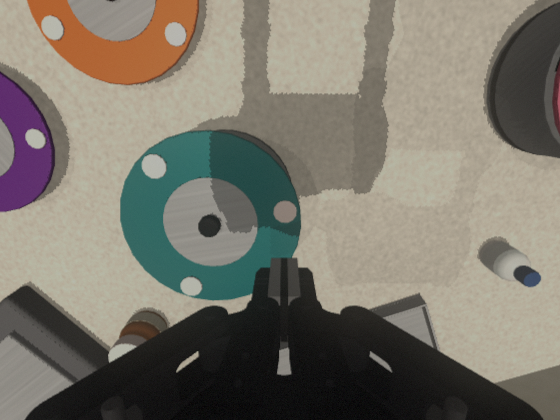

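The wrist view shows the teal lid at (210,215) with marks at (154,166), (285,212) and (191,286). The fingertips are above the right-hand mark, which matches the first fixes, so I can descend.

servo_tool(increments=[{"linear": [0, 0, 3], "delta_rot": [0, 0, 0], "claw": 1}, {"linear": [0, 0, 6], "delta_rot": [0, 0, 0], "claw": 1}, {"linear": [0, 0, 8], "delta_rot": [0, 0, 0], "claw": 1}, {"linear": [0, 0, 9.2], "delta_rot": [0, 0, 0], "claw": 1}, {"linear": [0, 0, 9.2], "delta_rot": [0, 0, 0], "claw": 1}])

```text
time_s: 2.57
tool_pos: [0.5602, -0.1587, 0.1072]
tcp_rot: [0.185, 0.983, 0.0, -0.002]
ft_force: [-1.5, 0.0, 0.1]
finger_gap: -0.0003
grip_force: 0.0
```

servo_tool(increments=[{"linear": [0, 0, 0.3], "delta_rot": [0, 0, 0], "claw": 1}, {"linear": [0, 0, 0.6], "delta_rot": [0, 0, 0], "claw": 1}, {"linear": [0, 0, 0.8], "delta_rot": [0, 0, 0], "claw": 1}, {"linear": [0, 0, 1.0], "delta_rot": [0, 0, 0], "claw": 1}, {"linear": [0, 0, 1.1], "delta_rot": [0, 0, 0], "claw": 1}])

```text
time_s: 2.98
tool_pos: [0.5625, -0.1606, 0.0989]
tcp_rot: [0.185, 0.983, 0.0, 0.001]
ft_force: [-0.1, 2.7, 7.0]
finger_gap: -0.0001
grip_force: 3.5
```

servo_tool(increments=[{"linear": [0, 0, 0.1], "delta_rot": [0, 0, 0], "claw": 1}, {"linear": [0, 0, 0.2], "delta_rot": [0, 0, 0], "claw": 1}, {"linear": [0, 0, 0.3], "delta_rot": [0, 0, 0], "claw": 1}, {"linear": [0, 0, 0.4], "delta_rot": [0, 0, 0], "claw": 1}, {"linear": [0, 0, 0.4], "delta_rot": [0, 0, 0], "claw": 1}])

```text
time_s: 3.4
tool_pos: [0.5626, -0.1605, 0.095]
tcp_rot: [0.185, 0.983, 0.0, 0.001]
ft_force: [0.7, 5.0, 6.2]
finger_gap: 0.0003
grip_force: 3.1
```

servo_tool(increments=[{"linear": [0, 0, 0.1], "delta_rot": [0, 0, 0], "claw": 1}, {"linear": [0, 0, 0.2], "delta_rot": [0, 0, 0], "claw": 1}, {"linear": [0, 0, 0.25], "delta_rot": [0, 0, 0], "claw": 1}, {"linear": [0, 0, 0.25], "delta_rot": [0, 0, 0], "claw": 1}])

```text
time_s: 3.73
tool_pos: [0.5626, -0.1605, 0.0927]
tcp_rot: [0.185, 0.983, 0.0, 0.001]
ft_force: [0.4, 4.3, 9.9]
finger_gap: -0.0003
grip_force: 5.2
```

servo_tool(increments=[{"linear": [0, 0, 0.05], "delta_rot": [0, 0, 0], "claw": 1}, {"linear": [0, 0, 0.1], "delta_rot": [0, 0, 0], "claw": 1}, {"linear": [0, 0, 0.1], "delta_rot": [0, 0, 0], "claw": 1}])

```text
time_s: 3.98
tool_pos: [0.5625, -0.1604, 0.0919]
tcp_rot: [0.185, 0.983, 0.0, 0.001]
ft_force: [-2.5, 6.1, 14.3]
finger_gap: -0.0001
grip_force: 7.4
```

servo_tool(increments=[{"linear": [0, 0, 0.1], "delta_rot": [0, 0, 0], "claw": 1}, {"linear": [0, 0, 0.15], "delta_rot": [0, 0, 0], "claw": 1}, {"linear": [0, 0, 0.15], "delta_rot": [0, 0, 0], "claw": 1}])

```text
time_s: 4.23
tool_pos: [0.5624, -0.1602, 0.0908]
tcp_rot: [0.185, 0.983, 0.0, 0.001]
ft_force: [-4.4, 9.2, 23.5]
finger_gap: 0.0005
grip_force: 11.5
```

servo_tool(increments=[{"linear": [0, 0, -1.5], "delta_rot": [0, 0, 0], "claw": 1}, {"linear": [0, 0, -3.5], "delta_rot": [0, 0, 0], "claw": 1}, {"linear": [-2.0, -2.4, -3.6], "delta_rot": [0, 0, 0], "claw": 1}, {"linear": [-4.5, -5.4, -3.6], "delta_rot": [0, 0, 0], "claw": 1}, {"linear": [-6.5, -7.8, -3.6], "delta_rot": [0, 0, 0], "claw": 1}])

```text
time_s: 4.65
tool_pos: [0.5952, -0.259, 0.1265]
tcp_rot: [0.185, 0.983, -0.0, 0.001]
ft_force: [-0.6, -0.6, -0.1]
finger_gap: 0.0002
grip_force: 0.0
```

servo_tool(increments=[{"linear": [-0.6, -0.7, 0], "delta_rot": [0, 0, 0], "claw": 1}, {"linear": [-0.6, -0.7, 0], "delta_rot": [0, 0, 0], "claw": 1}, {"linear": [-0.6, -0.7, 0], "delta_rot": [0, 0, 0], "claw": 1}])

```text
time_s: 4.9
tool_pos: [0.5969, -0.2657, 0.1252]
tcp_rot: [0.186, 0.983, 0.0, -0.0]
ft_force: [-0.1, 0.5, 0.1]
finger_gap: 0.0003
grip_force: 0.0
```

```bash
python3 - <<'E'
from marks import *
s=sensors.sense(); print(s["tool_pos"],s["ft_force"],s["tcp_rot"])
img=capture("side"); cv2.imwrite("pics/s1.png",cv2.resize(img[180:340,220:420],None,fx=3,fy=3)[:,:,::-1])
cv2.imwrite("pics/s1full.png",img[:,:,::-1]); cm=cam("side")
e,ms=teal_marks(img); print(e)
for a,p in ms: print(a,p.round(1),onplane(cm,p,0.101).round(4))
E
```

```text
[ 0.59694382 -0.2656857   0.12519171] [-0.11010286  0.48842901  0.09835079] [ 1.85754659e-01  9.82596134e-01  1.61273906e-04 -1.36749306e-04]
((311.1741638183594, 254.01083374023438), (52.51274490356445, 69.42164611816406), 97.41951751708984)
53 [312.  230.5] [ 0.5588 -0.1695  0.101 ]
1038 [314.1 252.6] [ 0.5535 -0.23    0.101 ]
92 [284.4 260.3] [ 0.4882 -0.2421  0.101 ]
```

View pics/s1.png

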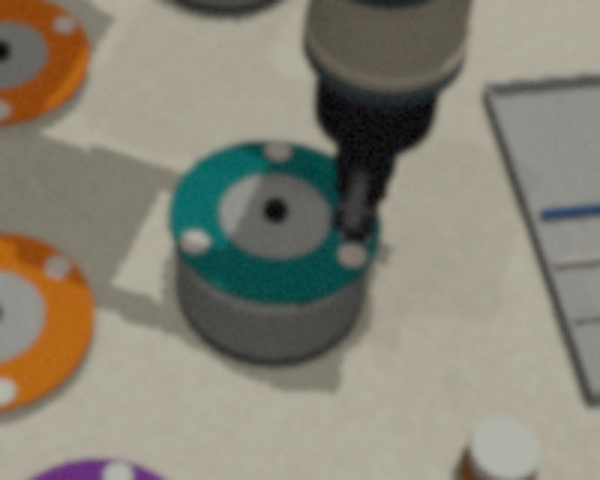

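The side crop shows the first mark (278,150) sunk by about 2 image pixels, which is roughly 7 mm. The other two marks, at (195,240) and (350,255), still stand. The fingers are over the right-hand one, so I'll press it next.

servo_tool(increments=[{"linear": [0, 0, 1.3], "delta_rot": [0, 0, 0], "claw": 1}, {"linear": [0, 0, 2.0], "delta_rot": [0, 0, 0], "claw": 1}, {"linear": [0, 0, 2.3], "delta_rot": [0, 0, 0], "claw": 1}, {"linear": [0, 0, 2.5], "delta_rot": [0, 0, 0], "claw": 1}, {"linear": [0, 0, 2.7], "delta_rot": [0, 0, 0], "claw": 1}])

```text
time_s: 5.37
tool_pos: [0.5969, -0.265, 0.0984]
tcp_rot: [0.185, 0.983, 0.0, -0.0]
ft_force: [-3.0, 2.4, 5.8]
finger_gap: 0.0001
grip_force: 3.0
```

servo_tool(increments=[{"linear": [0, 0, 0.1], "delta_rot": [0, 0, 0], "claw": 1}, {"linear": [0, 0, 0.25], "delta_rot": [0, 0, 0], "claw": 1}, {"linear": [0, 0, 0.4], "delta_rot": [0, 0, 0], "claw": 1}, {"linear": [0, 0, 0.5], "delta_rot": [0, 0, 0], "claw": 1}, {"linear": [0, 0, 0.6], "delta_rot": [0, 0, 0], "claw": 1}])

```text
time_s: 5.78
tool_pos: [0.5971, -0.2654, 0.0929]
tcp_rot: [0.185, 0.983, 0.0, 0.0]
ft_force: [-2.1, 2.8, 7.0]
finger_gap: -0.0001
grip_force: 3.1
```

servo_tool(increments=[{"linear": [0, 0, 0.1], "delta_rot": [0, 0, 0], "claw": 1}, {"linear": [0, 0, 0.2], "delta_rot": [0, 0, 0], "claw": 1}, {"linear": [0, 0, 0.3], "delta_rot": [0, 0, 0], "claw": 1}, {"linear": [0, 0, 0.3], "delta_rot": [0, 0, 0], "claw": 1}])

```text
time_s: 6.12
tool_pos: [0.5974, -0.2656, 0.0907]
tcp_rot: [0.185, 0.983, -0.0, 0.0]
ft_force: [-5.1, 3.0, 17.5]
finger_gap: 0.0
grip_force: 8.3
```

servo_tool(increments=[{"linear": [0, 0, -1.5], "delta_rot": [0, 0, 0], "claw": 1}, {"linear": [0, 0, -3.5], "delta_rot": [0, 0, 0], "claw": 1}, {"linear": [2.5, -0.4, -3.6], "delta_rot": [0, 0, 0], "claw": 1}, {"linear": [6.0, -1.0, -3.6], "delta_rot": [0, 0, 0], "claw": 1}, {"linear": [9.0, -1.5, -3.6], "delta_rot": [0, 0, 0], "claw": 1}])

```text
time_s: 6.53
tool_pos: [0.5068, -0.2464, 0.1258]
tcp_rot: [0.185, 0.983, -0.0, 0.0]
ft_force: [0.7, 0.1, 0.3]
finger_gap: 0.0
grip_force: 0.0
```

servo_tool(increments=[{"linear": [1.9, -0.3, 0], "delta_rot": [0, 0, 0], "claw": 1}, {"linear": [1.9, -0.3, 0], "delta_rot": [0, 0, 0], "claw": 1}, {"linear": [1.9, -0.3, 0], "delta_rot": [0, 0, 0], "claw": 1}])

```text
time_s: 6.78
tool_pos: [0.4888, -0.2428, 0.1259]
tcp_rot: [0.186, 0.983, -0.0, 0.0]
ft_force: [1.2, -0.4, 0.1]
finger_gap: 0.0004
grip_force: 0.0
```

```bash
python3 - <<'E'
from marks import *
s=sensors.sense(); print(s["tool_pos"],s["ft_force"],s["tcp_rot"])
img=capture("side"); cv2.imwrite("pics/s2.png",cv2.resize(img[180:340,220:420],None,fx=3,fy=3)[:,:,::-1])
e,ms=teal_marks(img); print(e)
for a,p in ms: print(a,p.round(1),onplane(cam("side"),p,0.101).round(4))
E
```

```text
[ 0.48884094 -0.24279128  0.12593183] [ 1.23744905 -0.36302763  0.14329411] [ 1.85547930e-01  9.82635153e-01 -1.15306657e-04  3.30861753e-04]
((311.3185729980469, 255.12759399414062), (55.45515441894531, 68.58364868164062), 103.13870239257812)
59 [312.5 230.2] [ 0.5599 -0.1688  0.101 ]
944 [311.5 252.7] [ 0.5479 -0.2295  0.101 ]
116 [286.8 257.5] [ 0.494  -0.2355  0.101 ]
89 [337.  267.2] [ 0.5946 -0.273   0.101 ]
```

View pics/s2.png

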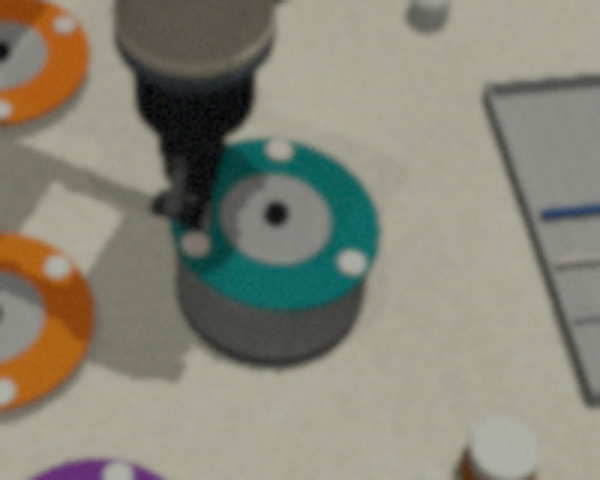

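The crop shows the second mark (350,262) sunk by about 3 image pixels, with the first still down. The third mark (195,243) is up and lies under the fingers, so I'll press it now.

servo_tool(increments=[{"linear": [0, 0, 1.3], "delta_rot": [0, 0, 0], "claw": 1}, {"linear": [0, 0, 2.0], "delta_rot": [0, 0, 0], "claw": 1}, {"linear": [0, 0, 2.3], "delta_rot": [0, 0, 0], "claw": 1}, {"linear": [0, 0, 2.5], "delta_rot": [0, 0, 0], "claw": 1}, {"linear": [0, 0, 2.7], "delta_rot": [0, 0, 0], "claw": 1}])

```text
time_s: 7.25
tool_pos: [0.4895, -0.243, 0.0983]
tcp_rot: [0.185, 0.983, -0.0, -0.0]
ft_force: [-2.0, -0.9, 6.3]
finger_gap: -0.0003
grip_force: 3.1
```

servo_tool(increments=[{"linear": [0, 0, 0.15], "delta_rot": [0, 0, 0], "claw": 1}, {"linear": [0, 0, 0.3], "delta_rot": [0, 0, 0], "claw": 1}, {"linear": [0, 0, 0.45], "delta_rot": [0, 0, 0], "claw": 1}, {"linear": [0, 0, 0.6], "delta_rot": [0, 0, 0], "claw": 1}, {"linear": [0, 0, 0.7], "delta_rot": [0, 0, 0], "claw": 1}])

```text
time_s: 7.67
tool_pos: [0.4891, -0.243, 0.0916]
tcp_rot: [0.185, 0.983, -0.0, -0.0]
ft_force: [-7.0, -1.6, 13.6]
finger_gap: 0.0001
grip_force: 6.8
```

servo_tool(increments=[{"linear": [0, 0, 0.1], "delta_rot": [0, 0, 0], "claw": 1}, {"linear": [0, 0, 0.15], "delta_rot": [0, 0, 0], "claw": 1}, {"linear": [0, 0, 0.15], "delta_rot": [0, 0, 0], "claw": 1}])

```text
time_s: 7.92
tool_pos: [0.489, -0.2432, 0.0905]
tcp_rot: [0.185, 0.983, -0.0, -0.0]
ft_force: [-10.0, -1.7, 18.0]
finger_gap: -0.0001
grip_force: 9.3
```

servo_tool(increments=[{"linear": [0, 0, -2], "delta_rot": [0, 0, 0], "claw": 1}, {"linear": [0, 0, -5], "delta_rot": [0, 0, 0], "claw": 1}, {"linear": [2, 0, -8], "delta_rot": [0, 0, 0], "claw": 1}, {"linear": [4, 1, -11], "delta_rot": [0, 0, 0], "claw": 1}, {"linear": [6, 2, -14], "delta_rot": [0, 0, 0], "claw": 1}])

```text
time_s: 8.33
tool_pos: [0.4401, -0.2021, 0.2311]
tcp_rot: [0.186, 0.983, 0.0, -0.0]
ft_force: [0.0, 0.9, -0.1]
finger_gap: 0.0003
grip_force: 0.0
```

```bash
python3 - <<'E'
from marks import *
s=sensors.sense(); print(s["tool_pos"],s["ft_force"])
img=capture("side"); cv2.imwrite("pics/s3.png",cv2.resize(img[100:340,170:420],None,fx=2.4,fy=2.4)[:,:,::-1])
e,ms=teal_marks(img); print(e)
for a,p in ms: print(a,p.round(1),onplane(cam("side"),p,0.093).round(4))
E
```

```text
[ 0.44005546 -0.20211243  0.23107979] [ 0.04717868  0.85824035 -0.09701122]
((311.16015625, 255.9862518310547), (56.89948272705078, 68.86522674560547), 95.61309814453125)
64 [312.  230.8] [ 0.5598 -0.1643  0.093 ]
976 [311.2 253.4] [ 0.5483 -0.2258  0.093 ]
93 [284.5 263.6] [ 0.4878 -0.2451  0.093 ]
91 [336.9 266.6] [ 0.5966 -0.266   0.093 ]
```

View pics/s3.png

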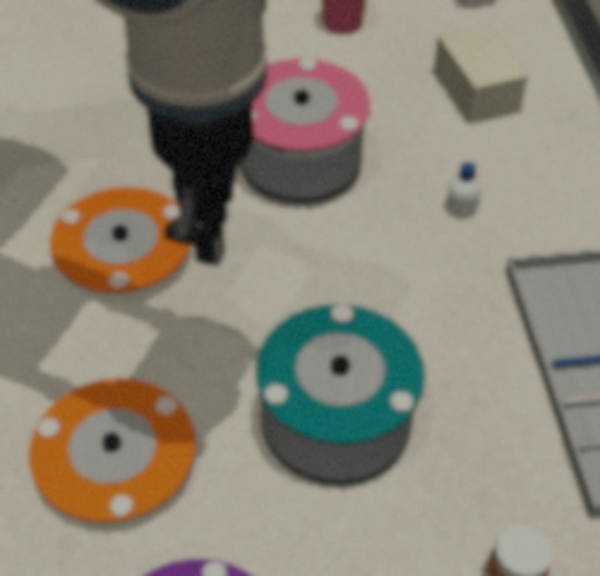

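The last view shows the teal lid level, with its marks at (341,313), (275,393) and (402,400) in the crop. Their rays meet the 93 mm plane within 2 mm of where they started, and the pink lid is untouched. I'm handing the job in.

```bash
python3 -c "
from bench import robot; print(robot.finish_job())"
```

```text
the job is handed in; nothing more can be done
None
```

I pressed the teal lid's three marks down one at a time. In the last picture all three look fully seated and the pink lid undisturbed. I handed the job in after about 8.4 s of robot time; no verdict was shown.

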